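# Put the serviced microscope's parts back in their fitted holders

## Task

The microscope has been serviced: put the eyepiece, the objective, the ring spanner and the T-key away, each in the holder cut to its own shape and size, lying or standing flat on the floor of its pocket, with the two lens barrels upright. Set the lens barrels down rather than dropping them, and leave the two covered dishes where they are.

Things in the scene. Friction and masses are not known exactly. Their poses are not given: they have to be found in the camera images.
- spanner: Loose steel ring spanner lying flat, 124 mm long. Round head 44 mm across, 10 mm thick (dark 26 mm disc on it), centred 40 mm from the origin along +x; straight handle 18 mm wide (y), 16 mm thick, from x = +22 to -62 mm. Origin on the underside, on the handle near the centre of mass, a good place to grip across y; z up. 90 to 180 g.
- tkey: Loose steel T-key lying flat, 16 mm thick all over. Crossbar 70 mm long (y), 16 mm wide, centred 30 mm from the origin along +x; stem 12 mm wide (y), from x = +22 to -73 mm. Origin on the underside, on the stem near the centre of mass, a good place to grip across y; z up. 105 to 210 g.
- eyepiece: Loose aluminium microscope eyepiece standing upright: the thicker of the two lens barrels, 44 mm in diameter up to 30 mm height, then a 34 mm neck up to 46 mm with a dark lens 25 mm across on top. Origin at the centre of its underside, z up; round, so its yaw means nothing. 85 to 170 g.
- objective: Loose aluminium microscope objective standing upright: the thinner lens barrel, 24 mm in diameter up to 32 mm height, tapering to 14 mm at its 44 mm top with a small dark lens. Origin at the centre of its underside, z up; round, so its yaw means nothing. 60 to 130 g.
- spanner_tray: Fixed, 14 mm high: white pocket floor at z = 4 mm, grey top layer 10 mm deep. Origin on its underside, z up. Tray 160 x 80 mm (x -80 to +80) with a pocket in the ring spanner's outline, 8 mm clear all round: eight-sided head pocket 60 mm across, centred at x = +40 mm; handle slot 34 mm wide running to x = -70 mm. The spanner fits one way only: origin over origin, its x axis along the tray's +x.
- tkey_tray: Fixed, 14 mm high: white pocket floor at z = 4 mm, grey top layer 10 mm deep. Origin on its underside, z up. Tray 147 x 106 mm (x -91 to +56) with a T-shaped pocket, 8 mm clear all round: crossbar slot 86 mm (y) x 32 mm centred at x = +30 mm; stem slot 28 mm wide running to x = -81 mm. The T-key fits one way only: origin over origin, its x axis along the tray's +x.
- eyepiece_stand: Fixed, 14 mm high: white pocket floor at z = 4 mm, grey top layer 10 mm deep. Origin on its underside, z up. Grey block 92 x 92 mm with one round well 60 mm in diameter at its centre (over the origin), the larger of the two round wells: it takes the eyepiece, 8 mm clear all round.
- objective_stand: Fixed, 14 mm high: white pocket floor at z = 4 mm, grey top layer 10 mm deep. Origin on its underside, z up. Grey block 72 x 72 mm with one round well 40 mm in diameter at its centre (over the origin), the smaller of the two round wells: it takes the objective, 8 mm clear all round.
- dish_small: Loose covered culture dish, pale cream, 55 mm in diameter and 14 mm high, among the parts; not to be moved. Origin at the centre of its underside.
- dish_large: Loose covered culture dish, pale cream, 90 mm in diameter and 16 mm high, beyond the holders; not to be moved. Origin at the centre of its underside.
There are look-alikes about, which are no part of the job. Leave any pink or yellow look-alike of the eyepiece alone.

How it is judged:
At the end, for the whole second after the job is handed in: Each part rests in its own holder: origins within 12 mm seen from above, underside at most 6.5 mm above the holder's underside (pocket floor at 4 mm), upright or flat within 0.08 rad, spanner and T-key within 0.25 rad of their trays' length, all at rest (under 20 mm/s) (horizontal distance between spanner and spanner_tray below 0.012 m and z of spanner in the frame of spanner_tray below 0.0065 m and angle between each of spanner, tkey, eyepiece, objective's own z axis and vertical below 0.08 rad and linear speed of each of spanner, tkey, eyepiece, objective below 0.02 m/s and angle between the x axis of spanner and the x axis of spanner_tray, either way round below 0.25 rad and horizontal distance between tkey and tkey_tray below 0.012 m and z of tkey in the frame of tkey_tray below 0.0065 m and angle between the x axis of tkey and the x axis of tkey_tray, either way round below 0.25 rad and horizontal distance between eyepiece and eyepiece_stand below 0.012 m and z of eyepiece in the frame of eyepiece_stand below 0.0065 m and horizontal distance between objective and objective_stand below 0.012 m and z of objective in the frame of objective_stand below 0.0065 m); the robot touches nothing.
It fails at once if the small covered dish is pushed more than 20 mm from its place (distance of dish_small from where it was at the start of the episode above 0.02 m).
It fails at once if the large covered dish is pushed more than 20 mm from its place (distance of dish_large from where it was at the start of the episode above 0.02 m).
It fails at once if the eyepiece is dropped (falls free of the fingers faster than 0.7 m/s, about 25 mm of fall) (linear speed of eyepiece above 0.7 m/s and contact force between eyepiece and the fingers below 0.05 N).
It fails at once if the objective is dropped (falls free of the fingers faster than 0.7 m/s, about 25 mm of fall) (linear speed of objective above 0.7 m/s and contact force between objective and the fingers below 0.05 N).
It also fails if it takes over 96 s, if anything falls off the work surface, if the arm or the gripper's body presses on something with over 40 N, if the wrist force passes 120 N, or if a joint passes its speed limit or range.

## Robot

A 7-joint arm with a two-finger parallel gripper is mounted at the origin on the work surface. World frame = base frame: x ahead of the robot, y to its left, z up, the work surface at z = 0. Lengths are in m, angles in rad, forces in N, time in s.
With the tool pointing down it reaches from about 0.4 to 0.85 m from the base axis. Payload 10.4 kg.
Tool frame: the origin (TCP) lies at the very end of the fingers, on their centre line; the grasp point (between the pads) lies 19 mm behind it; x points along the fingers, y is the direction in which the jaws open and shut, and the axes are right-handed (so a half turn about x gives the same grasp; the last joint's range is limited). The gripper opens to 85 mm and grips with 20 to 120 N. Pads are 22 mm wide; open, the fingers measure 114 mm over their backs; the gripper's body (76 mm by 85 mm) begins 54 mm behind the grasp point. The pads swing forward as they close: fully open they stand 13 mm farther back than shut.
Start: joints at [-1.188, 0.332, -0.065, 1.46, 0.022, 1.35, -0.088], TCP at [0.247, 0.574, 0.231] pointing down, gripper open.
Joint ranges: [-2.6, 2.6], [-0.5, 2.12], [-1.47, 1.34], [0.16, 2.42], [-1.27, 4.41], [0.06, 2.06], [-2.6, 2.6]. Speed limits (rad/s): [2.22, 2.22, 2.79, 2.79, 3.14, 3.14, 3.14].

## Interface

Orientations are given as a unit quaternion [x, y, z, w].
In Python, from workcell import monitor, camera, ticket, regions_of gives the robot as it stands.
- The arm moves only by the tool step_arm, never from a script. Its argument "increments" is a list of rows, each a list of 5 numbers: the finger opening in m, from 0 to 0.0854, then the shift along the world's x, y, z in m, then the turn about the world's z in rad. A call has 1 to 12 rows; each row shifts and turns the commanded pose from where the row before left it; what a row does not reach is not made up. A row lasts 1/12 s, in which the tool goes at most 41.7 mm and 7.16 degrees, less where a joint would pass 70% of its speed; a pose out of reach is approached as far as the arm can. A call with a gripper value outside its range is refused whole. The fingers move at their own pace and stop on an object; "force" is the grip in N (left out, the last holds). Time passes only in rows, so rows that do not move let the fingers close. It gives the time, the measured TCP pose, the force and the opening at its end, in the units of the state.
- monitor.get_obs(): the state, without advancing time (a new reading comes with each control period).
- camera(name): name is "side" or "top"; returns a dict with "color" (480x640x3 uint8, red, green, blue), "range_z" (480x640 float32, m along the optical axis (not along the pixel's ray), 0 where there is no reading), "fx", "fy", "cx", "cy" (pixels), "cam_to_world" (4x4, takes a point from camera to world coordinates). Camera axes: x right, y up, looking along -z (the intrinsics and any distortion apply to the point x, -y, -z); pixel columns grow to the right and rows downward; lengths in m; the calibration is good to about 2 mm. A picture is of the moment at which its call begins.
- ticket.hand_in(): hands the job in, once; it reports no verdict.
Trained networks look in a picture, given as the dict that the camera call returned (one of the last four; its "shot" number tells which), for a name from the list of things; names that differ only in an ending like _2 or _b are one class to them, and where a whole thing is asked for, a point or a joint stands for the part that bears it (a point fixed in the world has none). Each returns a list of dicts, best first, with "p" (0 to 1); they miss things now and then, are a little off and sometimes report something else, mostly with a low value. They report only what shows in the picture. A call takes as long as a camera call. They do not tell look-alikes from the thing itself.
- regions_of(picture, query): "region" (480x640 bool, what is visible of it) and "centre" ([row, column] in pixels, amid what is visible of it).
The state is a dict: "clock": time; "joint_pos": joint angles; "joint_velocities": joint speeds; "tau": joint torques, N m; "position": TCP position; "ee_rot": TCP orientation; "ft_force": force on the tool from outside, world axes, zero at the start; "torque": the same for the moment, N m; "grip_width": opening from 0.0 (shut) to 1.0 (fully open).
Only numpy, scipy, OpenCV 4.12 (cv2) and the standard library are available. Lean on these libraries where they do the work, as an engineer would, in place of code of your own. Each camera call takes 0.05 s, during which the arm holds its last target. There are 200 camera calls.

## Working session

There is one attempt and no reset: what is moved stays moved. The work goes in short steps, Python scripts to look and compute and a tool call to move; the robot and the scene stay as the last step left them, time stands still between calls to the robot, and variables do not carry over. Pictures are saved under pics/ and viewed, about 12 in all and at most 16, crops included, and the job is handed in when it is done.

Besides the shell and the picture viewer there is one more tool, called after "Call:" in YAML: its name, and indented under it one key for each argument. step_arm: Moves the arm, as the interface text tells. Its arguments: {"type":"object","properties":{"increments":{"type":"array"},"force":{"type":"number"}},"required":["increments"]}

```bash
mkdir -p pics; cat > h.py <<'E'
import numpy as np, cv2
from workcell import monitor, camera, ticket, regions_of
def cloud(c):
    v,u=np.mgrid[0:480,0:640]; z=c["range_z"]
    p=np.stack([(u-c["cx"])/c["fx"]*z,-(v-c["cy"])/c["fy"]*z,-z,np.ones_like(z)],-1)
    w=p@np.array(c["cam_to_world"]).T
    w[z==0]=np.nan
    return w[...,:3]
def save(c,n): cv2.imwrite("pics/"+n,cv2.cvtColor(c["color"],cv2.COLOR_RGB2BGR))
E
python3 - <<'E'
from h import *
o=monitor.get_obs(); print({k:np.round(v,3).tolist() for k,v in o.items()})
for n in ["top","side"]:
    c=camera(n); save(c,n+"0.png"); W=cloud(c); print(n,[k for k in c if k not in("color","range_z")],np.round(c["cam_to_world"],3).tolist(),c["fx"])
    np.savez(n+"0.npz",W=W,col=c["color"])
    for q in ["spanner","tkey","eyepiece","objective","spanner_tray","tkey_tray","eyepiece_stand","objective_stand","dish_small","dish_large"]:
        for r in regions_of(c,q)[:4]:
            m=r["region"]; P=W[m]; print(q,round(r["p"],2),np.round(r["centre"]),m.sum(),np.round(np.nanmedian(P,0),3),"top z",np.round(np.nanpercentile(P[:,2],95),3), "col",c["color"][m].mean(0).round())
E
```

```text
{'clock': 0.0, 'joint_pos': [-1.188, 0.333, -0.065, 1.461, 0.022, 1.35, -0.088], 'joint_velocities': [-0.001, -0.0, -0.0, -0.0, 0.001, 0.002, 0.002], 'tau': [-0.0, -62.544, 0.049, -39.162, 0.016, 0.01, -0.0], 'position': [0.247, 0.574, 0.231], 'ee_rot': [0.142, 0.693, -0.143, 0.693], 'ft_force': [0.262, -0.509, 0.368], 'torque': [0.011, 0.022, 0.027], 'grip_width': 1.002}
top ['fx', 'fy', 'cx', 'cy', 'cam_to_world', 'shot'] [[0.027, 0.986, -0.163, 0.297], [-1.0, 0.024, -0.018, -0.016], [-0.014, 0.163, 0.987, 1.404], [0.0, 0.0, 0.0, 1.0]] 620.0210393308633
spanner 0.83 [318. 178.] 617 [0.337 0.302 0.013] top z 0.02 col [151. 153. 151.]
tkey 0.58 [276. 352.] 489 [ 0.439 -0.075  0.015] top z 0.02 col [186. 188. 186.]
eyepiece 0.86 [324. 446.] 365 [ 0.333 -0.286  0.042] top z 0.05 col [159. 104. 124.]
eyepiece 0.81 [283. 438.] 327 [ 0.418 -0.266  0.043] top z 0.05 col [155. 159. 157.]
eyepiece 0.76 [245. 421.] 370 [ 0.505 -0.23   0.038] top z 0.05 col [165. 153.  60.]
eyepiece 0.67 [274. 352.] 533 [ 0.439 -0.076  0.015] top z 0.02 col [178. 180. 178.]
objective 0.66 [275. 269.] 92 [0.436
[... 1525 characters left out ...]
]
objective 0.77 [214. 250.] 225 [0.437 0.103 0.024] top z 0.045 col [157. 157. 161.]
tkey_tray 0.82 [408. 434.] 7535 [ 0.551 -0.45   0.014] top z 0.016 col [178. 183. 187.]
eyepiece_stand 0.92 [273. 388.] 2016 [ 0.634 -0.164  0.013] top z 0.016 col [162. 168. 172.]
objective_stand 0.57 [192. 322.] 660 [0.628 0.14  0.014] top z 0.016 col [118. 123. 126.]
dish_small 0.79 [232. 316.] 445 [ 0.552 -0.005  0.014] top z 0.017 col [235. 230. 208.]
dish_large 0.78 [155. 311.] 567 [0.672 0.324 0.017] top z 0.019 col [242. 240. 225.]
dish_large 0.5 [194. 323.] 682 [0.626 0.14  0.014] top z 0.016 col [118. 123. 126.]
dish_large 0.2 [264. 274.] 668 [ 0.439 -0.072  0.016] top z 0.018 col [199. 197. 202.]
```

```bash
python3 - <<'E'
import cv2
i=cv2.imread("pics/top0.png")[140:360,80:600]; cv2.imwrite("pics/top0c.png",cv2.resize(i,(800,338),interpolation=cv2.INTER_CUBIC))
E
```

```text
(no output)
```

View pics/top0c.png

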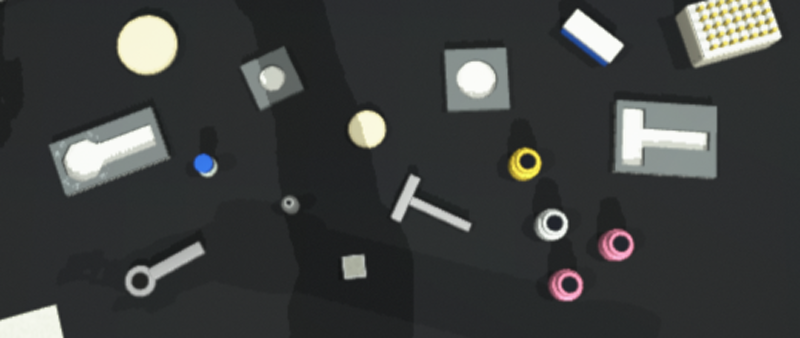

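View pics/side0.png

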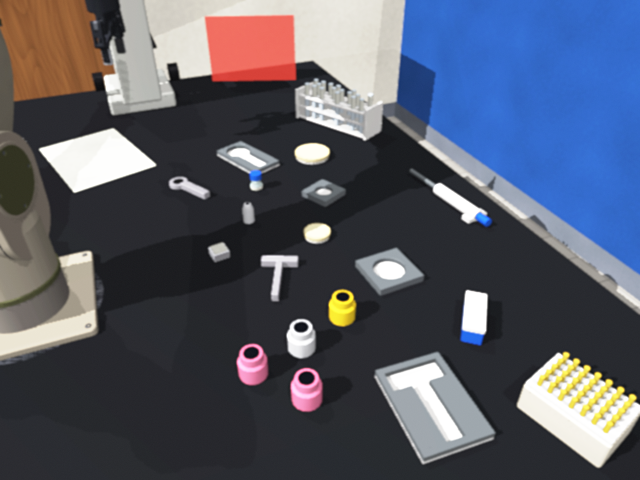

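```bash
cat > fit.py <<'E'
from h import *
from scipy.optimize import minimize
def rect(x0,x1,y0,y1,z0,z1): return np.array([[x,y,z] for x in(x0,x1) for y in(y0,y1) for z in(z0,z1)])
def cyl(r0,r1,z0,z1,cx=0):
    a=np.linspace(0,2*np.pi,40,endpoint=False)
    return np.concatenate([np.c_[cx+r*np.cos(a),r*np.sin(a),0*a+z] for r,z in((r0,z0),(r1,z1))])
M={"spanner":[cyl(.022,.022,0,.010,.04),rect(-.062,.022,-.009,.009,0,.016)],
"tkey":[rect(.022,.038,-.035,.035,0,.016),rect(-.073,.022,-.006,.006,0,.016)],
"eyepiece":[cyl(.022,.022,0,.03),cyl(.017,.017,.03,.046)],
"objective":[cyl(.012,.012,0,.032),cyl(.012,.007,.032,.044)],
"spanner_tray":[rect(-.08,.08,-.04,.04,0,.014)],"tkey_tray":[rect(-.091,.056,-.053,.053,0,.014)],
"eyepiece_stand":[rect(-.046,.046,-.046,.046,0,.014)],"objective_stand":[rect(-.036,.036,-.036,.036,0,.014)]}
S=4
def render(c,name,p,dz=0):
    im=np.zeros((480*S,640*S),np.uint8); T=np.linalg.inv(c["cam_to_world"])
    R=np.array([[np.cos(p[2]),-np.sin(p[2])],[np.sin(p[2]),np.cos(p[2])]])
    for P in M[name]:
        w=np.c_[P[:,:2]@R.T+p[:2],P[:,2]+dz,np.ones(len(P))]@T.T
        uv=np.c_[c["cx"]-w[:,0]/w[:,2]*c["fx"],c["cy"]+w[:,1]/w[:,2]*c["fy"]]
        cv2.fillConvexPoly(im,cv2.convexHull(((uv+.5)*S).round().astype(np.int32)),255)
    return cv2.resize(im,(640,480),interpolation=cv2.INTER_AREA)/255.
def fit(c,name,mask,p0,dz=0):
    f=lambda p:np.abs(render(c,name,p,dz)-mask).sum()/mask.sum()
    s=np.array([[0,0,0],[.015,0,0],[0,.015,0],[0,0,.3]])
    r=minimize(f,p0,method="Nelder-Mead",options=dict(initial_simplex=np.array(p0)+s,xatol=1e-4,fatol=1e-4,maxiter=200))
    r=minimize(f,r.x,method="Nelder-Mead",options=dict(initial_simplex=r.x+s*.4,xatol=1e-4,fatol=1e-4,maxiter=200))
    return r.x,r.fun
def box(c,x,y,h,r=.09):
    W=cloud(c); return (np.hypot(W[...,0]-x,W[...,1]-y)<r)
def fill(m):
    m=m.astype(np.uint8); k,l,st,_=cv2.connectedComponentsWithStats(m)
    m=(l==1+np.argmax(st[1:,4])).astype(np.uint8)
    cs,_=cv2.findContours(m,cv2.RETR_EXTERNAL,cv2.CHAIN_APPROX_NONE); return cv2.drawContours(m*0,cs,-1,1,-1).astype(float)
E
cat > m1.py <<'E'
from fit import *
G={"spanner":(.34,.29,1.9,.1),"tkey":(.439,-.09,.9,.09),"eyepiece":(.42,-.265,0,.05),"objective":(.436,.107,0,.04),"spanner_tray":(.51,.38,1.8,.12),"tkey_tray":(.553,-.45,1.55,.12),"eyepiece_stand":(.636,-.164,0,.08),"objective_stand":(.63,.144,.4,.07)}
c=camera("top"); W=cloud(c); g=c["color"].max(2)
for n,(x,y,a,r) in G.items():
    near=np.hypot(W[...,0]-x,W[...,1]-y)<r
    t,_=cv2.threshold(g[near].reshape(-1,1),0,255,cv2.THRESH_OTSU)
    for lab,m in (("col",near&(g>min(t,90))),("dep",near&(W[...,2]>.009))):
        m=fill(m); p,e=fit(c,n,m,(x,y,a)); print(n,lab,int(t),m.sum(),p.round(4),round(e,3))
E
python3 m1.py
```

```text
spanner col 107 655.0 [0.3428 0.2906 2.1004] 0.054
spanner dep 107 555.0 [0.3444 0.2902 2.1031] 0.187
tkey col 118 522.0 [ 0.4421 -0.0863  1.1578] 0.079
tkey dep 118 458.0 [ 0.4432 -0.0868  1.1623] 0.113
eyepiece col 123 367.0 [ 0.4194 -0.2716  0.3452] 0.047
eyepiece dep 123 331.0 [ 0.4208 -0.2714  0.2132] 0.104
objective col 79 100.0 [0.4394 0.1093 0.0263] 0.141
objective dep 79 100.0 [ 0.4403  0.1095 -0.0321] 0.136
spanner_tray col 114 2557.0 [0.5126 0.3832 1.9675] 0.023
spanner_tray dep 114 2464.0 [0.5144 0.3833 1.9685] 0.04
tkey_tray col 111 3099.0 [ 0.5529 -0.425   1.5277] 0.028
tkey_tray dep 111 3058.0 [ 0.5539 -0.4244  1.5281] 0.033
eyepiece_stand col 110 1615.0 [ 0.6364 -0.1625  0.0609] 0.029
eyepiece_stand dep 110 1578.0 [ 0.637  -0.1625  0.0654] 0.048
objective_stand col 88 926.0 [0.631  0.1459 0.4613] 0.085
objective_stand dep 88 960.0 [0.632  0.145  0.4705] 0.056
```

Candidates, in pixels of the 800x338 top crop:
- **Eyepiece:** white barrel (552,224), yellow (525,163), pink (617,244) and (566,285). I choose the white one.
- **Objective:** grey barrel (290,204) or blue-capped vial (205,163). I choose the grey one.
- **Spanner:** (165,268), the only one.
- **T-key:** (430,205). The grey cube at (354,266) is not part of the job.

In the side picture the white eyepiece is at (301,338) and the objective at (248,212).

```bash
python3 - <<'E'
import cv2
i=cv2.imread("pics/side0.png")[160:420,150:400]; cv2.imwrite("pics/side0c.png",cv2.resize(i,(577,600),interpolation=cv2.INTER_CUBIC))
E
```

```text
(no output)
```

View pics/side0c.png

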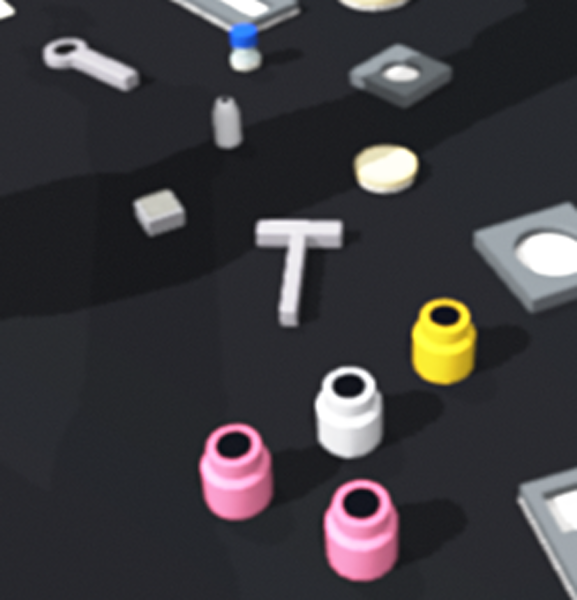

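Call:
step_arm:
  increments:
    - [0.05,0.012,-0.035,-0.01,-0.08]
    - [0.05,0.012,-0.035,-0.01,-0.08]
    - [0.05,0.012,-0.035,-0.01,-0.08]
    - [0.05,0.012,-0.035,-0.01,-0.08]
    - [0.05,0.012,-0.035,-0.01,-0.08]
    - [0.05,0.012,-0.036,-0.01,-0.08]
    - [0.05,0.012,-0.036,-0.01,-0.08]
    - [0.05,0.012,-0.036,-0.01,-0.076]
    - [0.05,0,0,-0.03,0]
    - [0.05,0,0,-0.03,0]
    - [0.05,0,0,0,0]
    - [0.05,0,0,0,0]
  force: 50

```text
clock: 2.15
position: [0.3421, 0.2908, 0.0911]
ee_rot: [0.351, 0.614, -0.353, 0.613]
ft_force: [0.6, 0.1, -0.0]
grip_width: 0.588
```

The crop confirms the choices: the aluminium eyepiece is the white one at (348,410), and the objective is the plain grey barrel at (227,122).

Call:
step_arm:
  increments:
    - [0.05,0.0,0,-0.03,0]
    - [0.05,0,0,-0.03,0]
    - [0.05,0,0,-0.023,0]
    - [0.05,0,0,0,0]
    - [0.0,0,0,0,0]
    - [0.0,0,0,0,0]
    - [0.0,0,0,0,0]
    - [0.0,0,0,0,0]
    - [0.0,0,0,0,0]
    - [0.0,0,0,0.01,0]
    - [0.0,0,0,0.03,0]
    - [0.0,0,0,0.03,0]
  force: 60

```text
clock: 3.15
position: [0.3424, 0.2907, 0.0801]
ee_rot: [0.352, 0.613, -0.352, 0.613]
ft_force: [0.1, 1.6, -1.9]
grip_width: 0.185
```

Call:
step_arm:
  increments:
    - [0.0,0.02,0.01,0.02,-0.015]
    - [0.0,0.03,0.016,0.01,-0.025]
    - [0.0,0.03,0.016,0,-0.025]
    - [0.0,0.03,0.016,0,-0.025]
    - [0.0,0.03,0.017,0,-0.025]
    - [0.0,0.03,0.0175,0,-0.02]
    - [0.0,0,0,-0.03,0]
    - [0.0,0,0,-0.03,0]
    - [0.0,0,0,0,0]
    - [0.0,0,0,0,0]

```text
clock: 3.98
position: [0.5119, 0.3832, 0.0486]
ee_rot: [0.392, 0.588, -0.393, 0.588]
ft_force: [-1.0, 0.3, -0.9]
grip_width: 0.18
```

```bash
python3 - <<'E'
from h import *
c=camera("side"); o=monitor.get_obs(); print(o["position"],o["ft_force"])
i=c["color"][120:240,170:330,::-1]; cv2.imwrite("pics/s1.png",cv2.resize(i,(640,480),interpolation=cv2.INTER_CUBIC))
E
```

```text
[0.5129275  0.38400584 0.05031983] [ 0.44857969 -0.60578861  0.08643199]
```

View pics/s1.png

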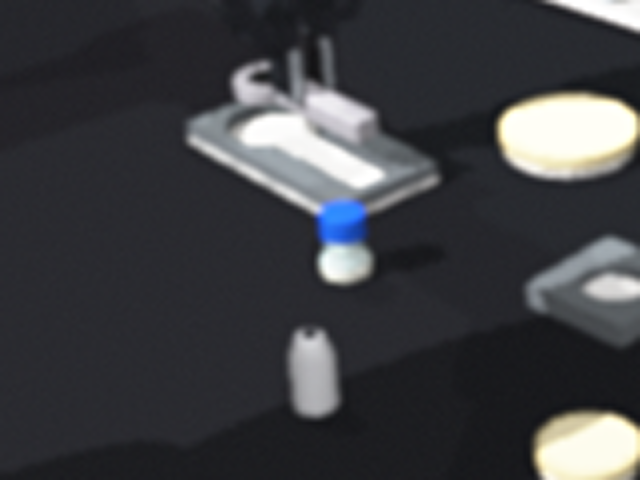

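The spanner at (300,100) is held level and lines up with its tray, so I lower it and let go.

Call:
step_arm:
  increments:
    - [0.0,0,0,-0.02,0]
    - [0.0,0,0,-0.012,0]
    - [0.0,0,0,-0.004,0]
    - [0.0,0,0,0,0]
    - [0.05,0,0,0,0]
    - [0.05,0,0,0,0]
    - [0.05,0,0,0,0]
    - [0.05,0,0,0.02,0]
    - [0.05,0,0,0.04,0]
    - [0.05,0,0,0.04,0]
    - [0.05,0,0,0,0]

```text
clock: 4.95
position: [0.5163, 0.3862, 0.1213]
ee_rot: [0.397, 0.587, -0.388, 0.589]
ft_force: [0.9, 0.1, 0.5]
grip_width: 0.586
```

Call:
step_arm:
  increments:
    - [0.05,-0.009,-0.034,0,0]
    - [0.05,-0.009,-0.034,0,0]
    - [0.05,-0.009,-0.034,0,0]
    - [0.05,-0.009,-0.034,0,0]
    - [0.05,-0.009,-0.034,0,0]
    - [0.05,-0.009,-0.034,0,0]
    - [0.05,-0.009,-0.034,0,0]
    - [0.05,-0.0105,-0.037,0,0]
    - [0.05,0,0,-0.03,0]
    - [0.05,0,0,0,0]
    - [0.05,0,0,0,0]

```text
clock: 5.87
position: [0.4385, 0.1089, 0.0821]
ee_rot: [0.392, 0.589, -0.393, 0.588]
ft_force: [-0.3, 0.7, 0.4]
grip_width: 0.592
```

```bash
cat > chk.py <<'E'
from fit import *
import sys
def chk(c,n,x,y,a,r,dz,zmin=.0):
    W=cloud(c); near=np.hypot(W[...,0]-x,W[...,1]-y)<r
    return W,near
E
python3 - <<'E'
from h import *
c=camera("side"); o=monitor.get_obs(); print(o["position"],o["ft_force"])
i=c["color"][120:300,150:390,::-1]; cv2.imwrite("pics/s2.png",cv2.resize(i,(800,600),interpolation=cv2.INTER_CUBIC))
W=cloud(c)
# spanner in tray: heights along its axis
import numpy as np
a=1.968; ex=np.array([np.cos(a),np.sin(a)]); ey=np.array([-ex[1],ex[0]])
d=W[...,:2]-np.array([.5126,.3832]); X=d@ex; Y=d@ey
for x0 in (-.06,-.045,-.03,-.015,0,.022,.04,.058):
    print(x0,[round(float(np.nanmedian(W[...,2][(abs(X-x0)<.006)&(abs(Y-y)<.003)])),4) for y in (-.014,-.006,0,.006,.014)])
E
```

```text
[0.43933312 0.10965129 0.08286566] [0.11669916 0.78867596 0.81390157]
-0.06 [0.0094, 0.0138, 0.0128, nan, nan]
-0.045 [nan, nan, nan, nan, nan]
-0.03 [nan, nan, nan, nan, nan]
-0.015 [nan, nan, nan, 0.0099, 0.014]
0 [nan, nan, nan, 0.0093, nan]
0.022 [nan, nan, nan, nan, nan]
0.04 [nan, nan, nan, nan, nan]
0.058 [nan, nan, nan, nan, nan]
  return np.nanmean(a, axis, out=out, keepdims=keepdims)
```

View pics/s2.png

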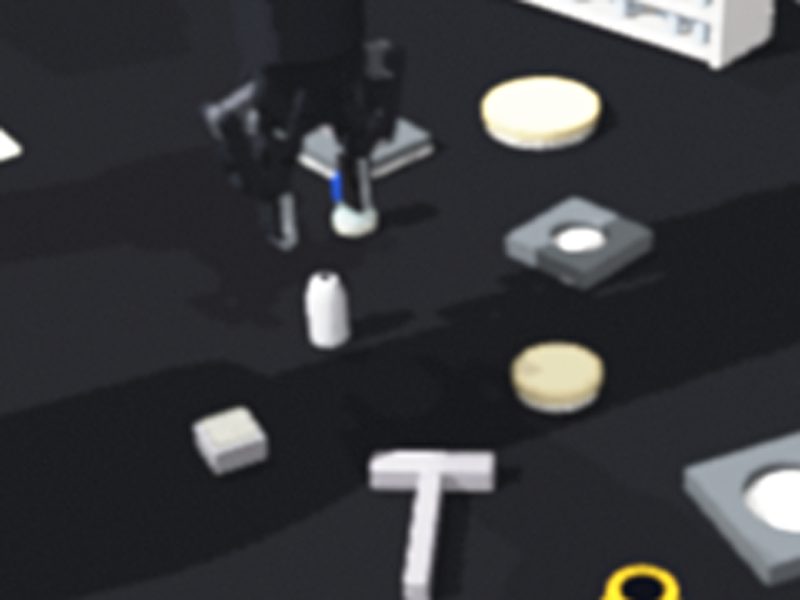

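The open fingers, at (285,240) and (360,205), stand over the objective at (325,310); the arm hides the tray. I go down and grip.

Call:
step_arm:
  increments:
    - [0.05,0.0,0,-0.03,0]
    - [0.05,0,0,-0.03,0]
    - [0.05,0,0,-0.01,0]
    - [0.05,0,0,0,0]
    - [0.0,0,0,0,0]
    - [0.0,0,0,0,0]
    - [0.0,0,0,0,0]
    - [0.0,0,0,0,0]
    - [0.0,0,0,0,0]
    - [0.0,0,0,0.01,0]
    - [0.0,0,0,0.03,0]
    - [0.0,0,0,0.03,0]

```text
clock: 6.92
position: [0.4386, 0.1083, 0.0838]
ee_rot: [0.392, 0.588, -0.393, 0.588]
ft_force: [0.2, 0.3, -1.3]
grip_width: 0.255
```

Call:
step_arm:
  increments:
    - [0.0,0.0315,0.006,0.01,0]
    - [0.0,0.032,0.006,0,0]
    - [0.0,0.032,0.006,0,0]
    - [0.0,0.032,0.006,0,0]
    - [0.0,0.032,0.006,0,0]
    - [0.0,0.032,0.006,0,0]
    - [0.0,0,0,-0.03,0]
    - [0.0,0,0,0,0]
    - [0.0,0,0,0,0]

```text
clock: 7.67
position: [0.6297, 0.1445, 0.0621]
ee_rot: [0.392, 0.589, -0.393, 0.588]
ft_force: [0.1, 0.1, -1.0]
grip_width: 0.256
```

```bash
python3 - <<'E'
from h import *
o=monitor.get_obs(); print(o["position"],o["ft_force"],o["grip_width"])
c=camera("side"); t=camera("top")
a=cv2.resize(c["color"][110:260,170:370,::-1],(400,300)); b=cv2.resize(t["color"][160:310,120:320,::-1],(400,300))
cv2.imwrite("pics/s3.png",np.hstack([a,b]))
E
```

```text
[0.62971793 0.14446824 0.06214067] [ 0.11287835  0.11322949 -1.00831881] 0.2558708970642445
```

View pics/s3.png

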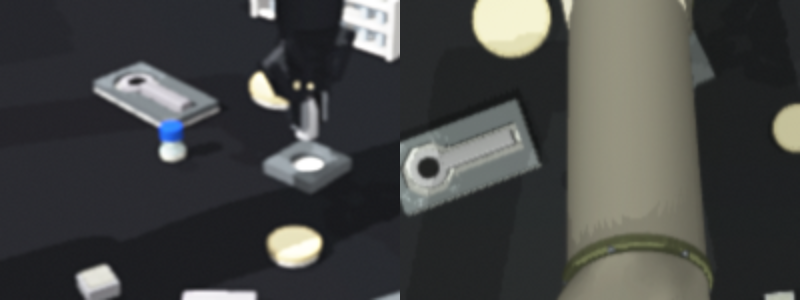

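The spanner sits in its pocket, at (155,88) on the left and (460,155) on the right. The objective hangs upright over its well (308,162).

Call:
step_arm:
  increments:
    - [0.0,0.001,0.001,-0.02,0]
    - [0.0,0,0,-0.015,0]
    - [0.0,0,0,-0.006,0]
    - [0.0,0,0,-0.005,0]
    - [0.0,0,0,0,0]
    - [0.0,0,0,0,0]
    - [0.05,0,0,0,0]
    - [0.05,0,0,0,0]
    - [0.05,0,0,0,0]
    - [0.05,0,0,0.02,0]
    - [0.05,0,0,0.04,0]
    - [0.05,0,0,0.04,0]

```text
clock: 8.77
position: [0.6306, 0.1454, 0.1163]
ee_rot: [0.392, 0.589, -0.393, 0.588]
ft_force: [1.5, 0.8, 1.0]
grip_width: 0.588
```

Call:
step_arm:
  increments:
    - [0.05,-0.023,-0.028,0,-0.1]
    - [0.05,-0.023,-0.028,0,-0.1]
    - [0.05,-0.023,-0.028,0,-0.1]
    - [0.05,-0.023,-0.028,0,-0.1]
    - [0.05,-0.023,-0.028,0,-0.1]
    - [0.05,-0.023,-0.03,0,-0.1]
    - [0.05,-0.025,-0.03,0,-0.1]
    - [0.05,-0.026,-0.032,0,-0.11]
    - [0.05,0,0,-0.03,0]
    - [0.05,0,0,0,0]
    - [0.05,0,0,0,0]

```text
clock: 9.68
position: [0.4421, -0.0861, 0.0863]
ee_rot: [-0.592, -0.386, 0.593, -0.386]
ft_force: [0.2, -0.1, 0.5]
grip_width: 0.584
```

```bash
python3 - <<'E'
from h import *
o=monitor.get_obs(); print(o["position"],o["ft_force"],o["grip_width"]); q=o["ee_rot"]
print("jaw yaw",np.arctan2(1-2*(q[0]**2+q[2]**2),2*(q[0]*q[1]-q[3]*q[2])))
c=camera("side"); t=camera("top")
a=cv2.resize(c["color"][150:330,190:430,::-1],(400,300)); b=cv2.resize(t["color"][160:310,220:420,::-1],(400,300))
cv2.imwrite("pics/s4.png",np.hstack([a,b]))
E
```

```text
[ 0.44214415 -0.08609641  0.08630089] [ 0.18801282 -0.06120936  0.49219812] 0.5835948129107948
jaw yaw -0.4159790052504476
```

View pics/s4.png

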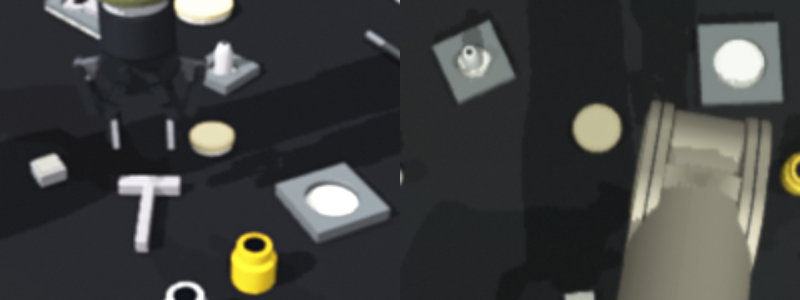

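The objective stands upright in its well, at (222,60) on the left and (472,60) on the right. The fingers at (115,135) and (170,135) are above the T-key stem.

Call:
step_arm:
  increments:
    - [0.05,0.0,0,-0.03,0]
    - [0.05,0,0,-0.03,0]
    - [0.05,0,0,-0.018,0]
    - [0.05,0,0,0,0]
    - [0.0,0,0,0,0]
    - [0.0,0,0,0,0]
    - [0.0,0,0,0,0]
    - [0.0,0,0,0,0]
    - [0.0,0,0,0,0]
    - [0.0,0,0,0.02,0]
    - [0.0,0,0,0.04,0]
    - [0.0,0,0,0.04,0]

```text
clock: 10.78
position: [0.4417, -0.0867, 0.1097]
ee_rot: [-0.592, -0.386, 0.593, -0.386]
ft_force: [2.5, 1.6, -1.7]
grip_width: 0.113
```

Call:
step_arm:
  increments:
    - [0.0,0.011,-0.034,0.01,0.037]
    - [0.0,0.011,-0.034,0,0.037]
    - [0.0,0.011,-0.034,0,0.037]
    - [0.0,0.011,-0.034,0,0.037]
    - [0.0,0.011,-0.034,0,0.037]
    - [0.0,0.011,-0.034,0,0.037]
    - [0.0,0.011,-0.034,0,0.037]
    - [0.0,0.011,-0.034,0,0.037]
    - [0.0,0.011,-0.034,0,0.037]
    - [0.0,0.012,-0.033,0,0.04]
    - [0.0,0,0,-0.04,0]
    - [0.0,0,0,-0.025,0]

```text
clock: 11.78
position: [0.5537, -0.428, 0.053]
ee_rot: [-0.511, -0.488, 0.511, -0.49]
ft_force: [-0.6, 1.6, -3.4]
grip_width: 0.109
```

```bash
python3 - <<'E'
from h import *
c=camera("side");o=monitor.get_obs(); print(o["position"],o["ft_force"],o["grip_width"]); q=o["ee_rot"]
print("jaw yaw",np.arctan2(1-2*(q[0]**2+q[2]**2),2*(q[0]*q[1]-q[3]*q[2])))
t=camera("top")
a=cv2.resize(c["color"][300:480,300:540,::-1],(400,300)); b=cv2.resize(t["color"][160:310,400:600,::-1],(400,300))
cv2.imwrite("pics/s5.png",np.hstack([a,b]))
E
```

```text
[ 0.55138236 -0.42413248  0.04684181] [-2.63497352  4.0557286  -6.96705855] 0.11165458923085007
jaw yaw -0.04399539509840544
```

View pics/s5.png

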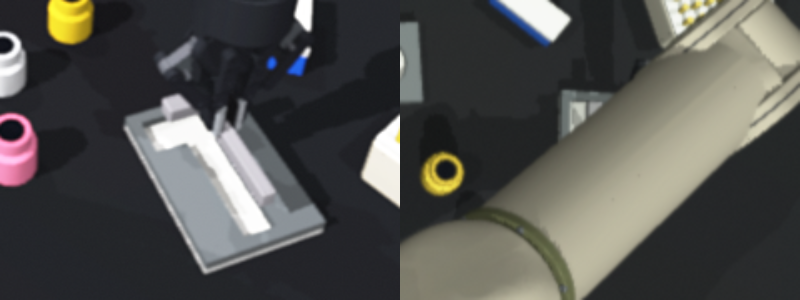

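The T-key, at (240,150) on the left, is level and parallel to its slot; I lower it.

Call:
step_arm:
  increments:
    - [0.0,0,0,0,0]
    - [0.0,0,0,-0.015,0]
    - [0.0,0,0,-0.015,0]
    - [0.0,0,0,-0.008,0]
    - [0.0,0,0,0,0]
    - [0.0,0,0,0,0]
    - [0.05,0,0,0,0]
    - [0.05,0,0,0,0]
    - [0.05,0,0,0,0]
    - [0.05,0,0,0.02,0]
    - [0.05,0,0,0.04,0]
    - [0.05,0,0,0.04,0]

```text
clock: 12.88
position: [0.5529, -0.4247, 0.1156]
ee_rot: [-0.51, -0.49, 0.511, -0.488]
ft_force: [0.6, -0.1, -0.1]
grip_width: 0.585
```

```bash
python3 - <<'E'
from fit import *
o=monitor.get_obs(); print(o["position"],o["ft_force"]); q=o["ee_rot"]
d=np.load("top0.npz"); W=d["W"]; col=d["col"].astype(int)
c=camera("top"); g=col.max(2)
for n,(x,y) in {"yellow":(.505,-.235),"pink1":(.333,-.29),"pink2":(.389,-.378)}.items():
    m=fill((np.hypot(W[...,0]-x,W[...,1]-y)<.05)&(g>90)); print(n,*[np.round(v,3) for v in fit(c,"eyepiece",m,(x,y,0))])
E
```

```text
[ 0.55287819 -0.4246692   0.11559824] [ 0.59879286 -0.0510322  -0.09634416]
yellow [ 0.507 -0.233  0.155] 0.058
pink1 [ 0.333 -0.292  0.084] 0.047
pink2 [ 0.392 -0.365 -0.035] 0.049
```

Call:
step_arm:
  increments:
    - [0.068,-0.016,0.019,0,-0.105]
    - [0.068,-0.016,0.019,0,-0.105]
    - [0.068,-0.016,0.019,0,-0.105]
    - [0.068,-0.017,0.019,0,-0.105]
    - [0.068,-0.017,0.019,0,-0.11]
    - [0.068,-0.017,0.019,0,-0.11]
    - [0.068,-0.017,0.019,0,-0.11]
    - [0.068,-0.0175,0.0205,0,-0.1]
    - [0.068,0,0,-0.02,0]
    - [0.068,0,0,0,0]
    - [0.068,0,0,0,0]

```text
clock: 13.85
position: [0.4202, -0.2716, 0.0955]
ee_rot: [-0.667, -0.236, 0.667, -0.236]
ft_force: [0.2, 0.4, 0.9]
grip_width: 0.798
```

```bash
python3 - <<'E'
from h import *
c=camera("side");o=monitor.get_obs(); print(o["position"],o["ft_force"],o["grip_width"])
cv2.imwrite("pics/s6.png",cv2.resize(c["color"][220:470,200:520,::-1],(768,600)))
E
```

```text
[ 0.42041811 -0.27253091  0.09589504] [ 0.25503539 -0.31418475  0.22939701] 0.7974147258765332
```

View pics/s6.png

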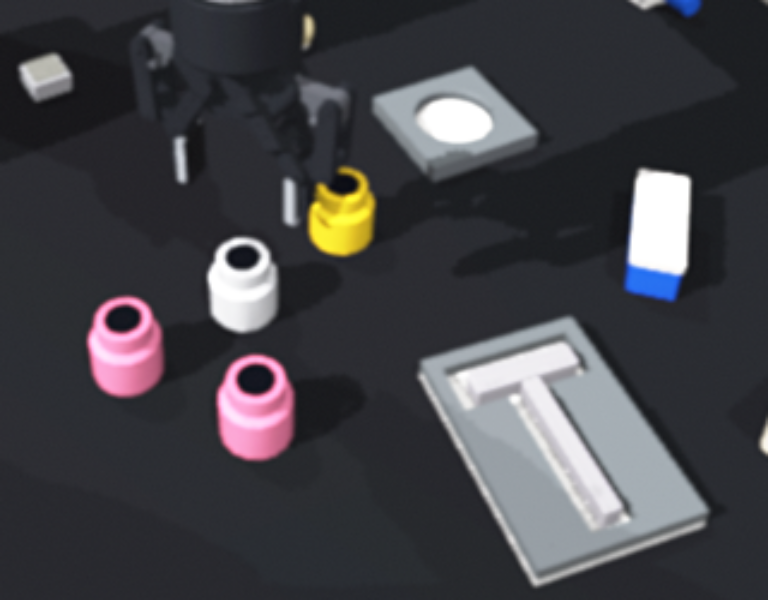

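The T-key lies in its pocket (540,430). The fingers straddle the white eyepiece and are clear of the yellow and pink ones, so I go down.

Call:
step_arm:
  increments:
    - [0.068,0.0,0,-0.03,0]
    - [0.068,0,0,-0.03,0]
    - [0.068,0,0,-0.023,0]
    - [0.068,0,0,0,0]
    - [0.0,0,0,0,0]
    - [0.0,0,0,0,0]
    - [0.0,0,0,0,0]
    - [0.0,0,0,0,0]
    - [0.0,0,0,0,0]
    - [0.0,0,0,0.02,0]
    - [0.0,0,0,0.04,0]
    - [0.0,0,0,0.04,0]

```text
clock: 14.9
position: [0.4194, -0.2721, 0.1139]
ee_rot: [-0.666, -0.235, 0.668, -0.235]
ft_force: [2.1, 0.5, -0.3]
grip_width: 0.488
```

```bash
python3 - <<'E'
from h import *
c=camera("side");o=monitor.get_obs(); print(o["position"],o["ft_force"],o["grip_width"])
cv2.imwrite("pics/s7.png",cv2.resize(c["color"][220:420,200:440,::-1],(600,500)))
E
```

```text
[ 0.42267465 -0.27491634  0.12136906] [ 4.88664473 -6.01145226  5.74399877] 0.484544241392262
```

View pics/s7.png

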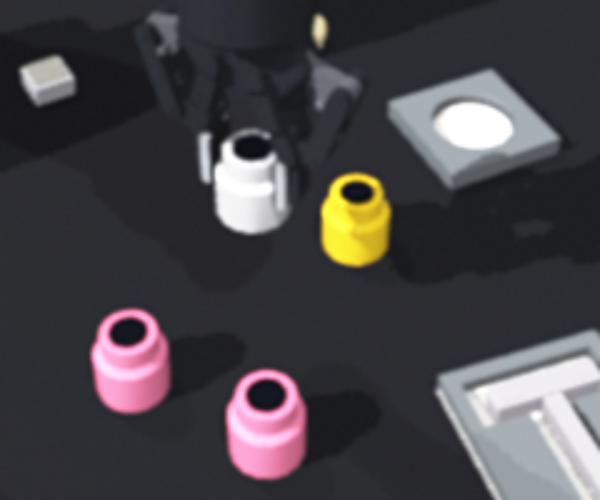

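The eyepiece (250,185) is held upright, clear of the others.

Call:
step_arm:
  increments:
    - [0.0,0.015,0.0075,0,0]
    - [0.0,0.029,0.0145,0,0]
    - [0.0,0.031,0.0155,0,0]
    - [0.0,0.031,0.0155,0,0]
    - [0.0,0.031,0.0155,0,0]
    - [0.0,0.031,0.0155,0,0]
    - [0.0,0.031,0.0155,0,0]
    - [0.0,0.017,0.0095,0,0]
    - [0.0,0,0,-0.025,0]
    - [0.0,0,0,-0.025,0]
    - [0.0,0,0,0,0]
    - [0.0,0,0,0,0]

```text
clock: 15.95
position: [0.6358, -0.1627, 0.0627]
ee_rot: [-0.666, -0.235, 0.667, -0.235]
ft_force: [1.2, -0.3, -0.4]
grip_width: 0.486
```

```bash
python3 - <<'E'
from h import *
c=camera("side");o=monitor.get_obs(); print(o["position"],o["ft_force"],o["grip_width"])
cv2.imwrite("pics/s8.png",cv2.resize(c["color"][200:320,310:470,::-1],(640,480)))
E
```

```text
[ 0.63662619 -0.16313859  0.0640463 ] [ 0.00860497 -0.17771175 -0.56284335] 0.49041666870225537
```

View pics/s8.png

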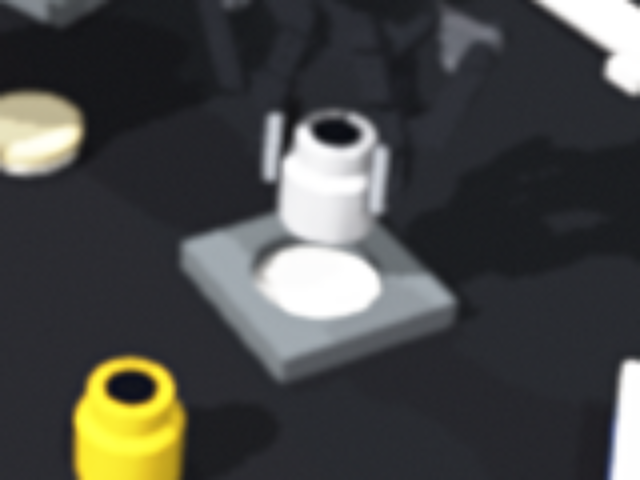

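Upright over the well (320,285).

Call:
step_arm:
  increments:
    - [0.0,0,0,-0.02,0]
    - [0.0,0,0,-0.015,0]
    - [0.0,0,0,-0.006,0]
    - [0.0,0,0,-0.004,0]
    - [0.0,0,0,0,0]
    - [0.0,0,0,0,0]
    - [0.068,0,0,0,0]
    - [0.068,0,0,0,0]
    - [0.068,0,0,0,0]
    - [0.068,0,0,0.02,0]
    - [0.068,0,0,0.04,0]
    - [0.068,0,0,0.04,0]

```text
clock: 17.0
position: [0.6352, -0.1625, 0.1174]
ee_rot: [-0.666, -0.235, 0.668, -0.235]
ft_force: [1.5, -0.5, 0.8]
grip_width: 0.796
```

Call:
step_arm:
  increments:
    - [0.068,0,0.03,0.03,0]
    - [0.068,-0.02,0.03,0.03,0]
    - [0.068,-0.03,0.03,0.03,0]
    - [0.068,-0.03,0.03,0.02,0]
    - [0.068,-0.03,0.03,0,0]
    - [0.068,-0.03,0.01,0,0]
    - [0.068,-0.03,0,0,0]
    - [0.068,0,0,0,0]
    - [0.068,0,0,0,0]

```text
clock: 17.75
position: [0.4776, -0.0157, 0.216]
ee_rot: [0.668, 0.237, -0.666, 0.234]
ft_force: [0.1, -0.3, 0.7]
grip_width: 0.791
```

```bash
python3 - <<'E'
from fit import *
c=camera("top");W=cloud(c); s=camera("side"); Ws=cloud(s); o=monitor.get_obs(); print(o["position"],o["ft_force"],o["clock"])
cv2.imwrite("pics/s9.png",cv2.resize(np.vstack([c["color"][140:340,80:600,::-1],cv2.resize(s["color"],(520,390))[100:350,:,::-1]]),(800,600*450//450)[:2]))
for n,x,y,h in(("spanner",.5126,.3832,0),("tkey",.5529,-.425,0),("eyepiece",.6364,-.1625,0),("objective",.631,.1455,0)):
    for nm,w in(("top",W),("side",Ws)):
        k=(np.hypot(w[...,0]-x,w[...,1]-y)<.045)&(w[...,2]>.0175); P=w[k]
        if len(P): print(n,nm,len(P),"mid",P[:,:2].mean(0).round(4),"z95",np.percentile(P[:,2],[50,95]).round(4))
E
```

```text
[ 0.47888363 -0.01631789  0.21564019] [-0.36836788 -0.09676163  0.51675262] 17.85
spanner top 270 mid [0.5145 0.3769] z95 [0.0196 0.0238]
spanner side 88 mid [0.517  0.3705] z95 [0.0205 0.0233]
tkey top 344 mid [ 0.5546 -0.4169] z95 [0.0204 0.0248]
tkey side 788 mid [ 0.553  -0.4162] z95 [0.0204 0.0222]
eyepiece top 380 mid [ 0.6336 -0.1628] z95 [0.0394 0.0533]
eyepiece side 535 mid [ 0.6323 -0.1706] z95 [0.0376 0.0518]
objective top 185 mid [0.6294 0.146 ] z95 [0.0289 0.0503]
objective side 140 mid [0.6287 0.1403] z95 [0.0351 0.0485]
```

View pics/s9.png

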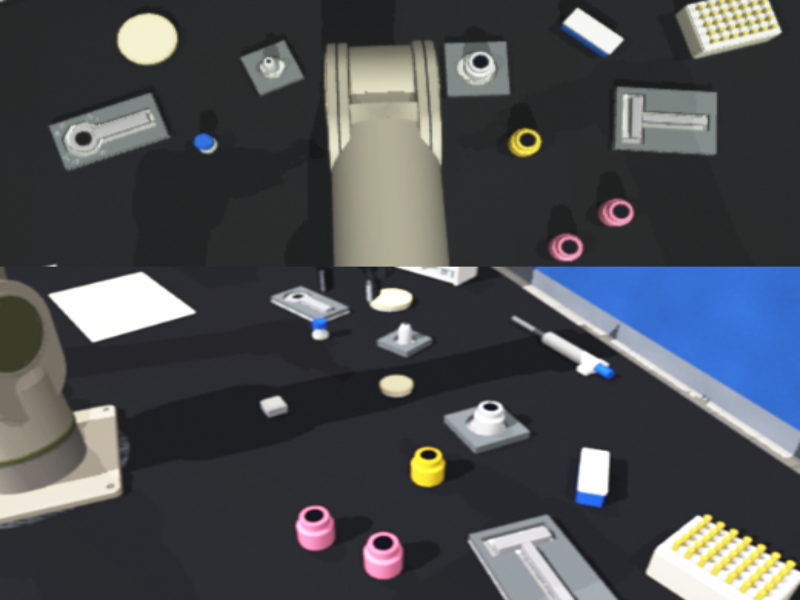

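All four parts are in their holders, at the expected heights. I'm handing in.

```bash
python3 -c "
from workcell import ticket
print(ticket.hand_in())"
```

```text
the job is handed in; nothing more can be done
None
```

The spanner, objective, T-key and eyepiece are each in their own holder, and the job was handed in at about 17.9 s of the 96 s allowed. Each was gripped once. I set the barrels down to about 1 mm above the pocket floor before letting go, and the spanner and T-key about 2 mm above it.

- **Heights:** in the last pictures the spanner and T-key tops measured about 20 mm. The barrel tops measured about 52 mm (eyepiece) and 49 mm (objective), with the cameras reading 1–4 mm high. All four fit parts resting on the 4 mm floors.
- **Position:** the visible middles of the barrels lay within about 3 mm of their wells' centres from the top camera. The side camera, which sees mainly the near faces, put them 6–9 mm off towards itself. I did not fit the final poses of the spanner and T-key; by eye they lie flat inside their pockets.
- **Dishes and look-alikes:** by eye, both dishes and the yellow and pink look-alikes are where they were. The arm hid the small dish in the top view, but the side view shows it in place.
- **One check failed:** an early height check of the spanner was useless because the arm hid the tray. The later pictures settled it.

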